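# Air the stove-top oven and hold its vent open at the marker

### The arm

A 6-joint arm with a two-finger parallel gripper is mounted at the origin on a cart in front of the work surface, level with it; the furniture and walls round the work are solid. World frame = base frame: x ahead of the robot, y to its left, z up, the work surface at z = 0. Lengths are in m, angles in degrees, forces in N, time in s.
With the tool pointing down it reaches from about 0.35 to 0.875 m from the base axis. Payload 4.2 kg.
Tool frame: the origin (TCP) lies midway between the tips of the shut fingers; the grasp point (between the pads) lies 19 mm behind it; z points along the fingers, y is the line along which they close (so a half turn about z gives the same grasp; the last joint's range is limited). The gripper opens to 87 mm and grips with 3 to 60 N. Pads are 19 mm wide; open, the fingers measure 117 mm over their backs; the gripper's body (75 mm by 190 mm) begins 51 mm behind the grasp point.
Start: joints at [91.708, 22.042, 0.453, 0, -68.411, -14.817], TCP at [0.142, 0.609, 0.223] pointing down, gripper open.
Joint ranges: [-179.83, 179.83], [-69.29, 118.12], [-61.27, 80.66], [-181.25, 117.63], [-171.15, -9.14], [-177.46, 177.46]. Speed limits (degrees/s): [159.86, 159.86, 180, 180, 180, 180].

### API

Orientations are given as a 3x3 rotation matrix whose columns are the frame's x, y, z axes.
In Python, from station import * gives the robot as it stands. The module is installed in compiled form; this text tells all that it offers.
- The arm moves only by the tool servo_tool, never from a script. Its argument "deltas" is a list of rows, each an object of numbers: "tx", "ty", "tz": the shift along the tool's x, y, z in mm; "ax", "ay", "az": the turn, a rotation vector about the tool's x, y, z in rad; "claw": the finger opening in mm, from 0 to 87. In form: [{"tx": .., "ty": .., "tz": .., "ax": .., "ay": .., "az": .., "claw": ..}, ...]. A call has 1 to 12 rows; each row is the pose to reach, as a shift and turn from the pose commanded when the call began, along the tool's axes at that moment; what a row does not reach only later rows make up. A row lasts 1/12 s, in which the tool goes at most 41.7 mm and 7.16 degrees, less where a joint would pass 70% of its speed; a pose out of reach is approached as far as the arm can. A call with a gripper value outside its range is refused whole. The fingers move at their own pace and stop on an object; the grip force is fixed at half the most. Time passes only in rows, so rows that repeat a pose let the fingers close. It gives the time, the measured TCP pose, the force, the opening and the grip force at its end, in the units of the state.
- sense(): the state, without advancing time (a new reading comes with each control period).
- capture(name): name is "scene" or "top"; returns the picture (384x512x3 uint8, blue, green, red); there is no depth.
- calibration(name): a dict with "fx", "fy", "cx", "cy" (pixels), "dist" ([k1, k2, p1, p2, k3] as OpenCV has them; the pictures are not rectified), "cam_to_world" (4x4, takes a point from camera to world coordinates). Camera axes: x right, y down, z forward; pixel columns grow to the right and rows downward; lengths in m; the calibration is good to about 2 mm. A picture is of the moment at which its call begins. calibration takes no time and is no camera call.
- finish_job(): hands the job in; it is judged then, once.
Trained networks look in the newest picture that a camera, given by its name, has taken for a name from the list of things; names that differ only in an ending like _2 or _b are one class to them, and where a whole thing is asked for, a point or a joint stands for the part that bears it (a point fixed in the world has none). Each returns a list of dicts, best first, with "confidence" (0 to 1); they miss things now and then, are a little off and sometimes report something else, mostly with a low value. They report only what shows in the picture. A call takes as long as a camera call.
- recognise(label, camera): "xyz" ([x, y, z] in m, in the coordinates of the camera as it stood for that picture, good to about 4 mm: the middle of the surface that is visible of it).
- trace(label, camera): "mask" (384x512 bool, what is visible of it).
The state is a dict: "time_s": time; "joints": joint angles; "joint_velocities": joint speeds; "effort": joint torques, N m; "tcp_pos": TCP position; "ee_rot": TCP orientation; "wrist_force": force on the tool from outside, world axes, zero at the start; "moment": the same for the moment, N m; "gripper_width": opening from 0.0 (shut) to 1.0 (fully open); "gripper_force": force on a finger pad.
Only numpy, scipy, OpenCV 4.12 (cv2) and the standard library are available. Lean on these libraries where they do the work, as an engineer would, in place of code of your own. Each camera call takes 0.05 s, during which the arm holds its last target. There are 200 camera calls.

### The job

Air out the small stove-top oven after baking: pull its drop-down door all the way open, push it back up until it is fully shut, then take the upright grip of the spring-return vent slide on top and pull it out until its pointer lines up with the marker clip. The spring closes the vent as soon as it is let go, so finish while still holding the grip with the pointer at the clip; leave the salt shaker, the tin and the mug alone.

Things in the scene. Friction and masses are not known exactly. Their poses are not given: they have to be found in the camera images.
- oven: Fixed steel stove-top oven, 200 (x) x 280 (y) x 146 mm high, on a plate whose top is z = 0.045. Origin: centre of its underside. The door side faces its own -x, towards the robot; y is to the robot's left, z up. Its flat top is 146 mm above the origin; a round flue collar (60 mm across, 35 mm high) stands on the top, 108 mm to +y and 20 mm to -x of the centre.
- door (a joint): Angle (rad) of the oven's bottom-hinged front door: 0 shut (upright), 1.15 fully open against its stop (top edge swung down towards the robot, oven's -x). A stiff hinge (0.35 N m): the door stays where it is left. It may start shut or a little ajar.
- door_hinge (a point): A point on the door's hinge axis, at mid-width (fixed in the oven: 100 mm to -x of the oven's origin and 22 mm above it). The axis runs along the oven's y. The door is 122 mm high, 276 mm wide and 14 mm thick.
- door_bar (a point): Centre of the door's handle: a round bar 10 mm thick, clear for 90 mm along the oven's y, above the door's top edge on two posts. With the door shut it lies 160 mm above and 19 mm to -x of the hinge axis, 36 mm above the oven's top; it turns with the door. From above, a finger fits between bar and door edge at every angle.
- vent_slide: The spring-return vent slide on the oven's top, with its grip. Origin: on the oven's top, under the middle of the grip; axes parallel to the oven's. It is pulled out along the oven's -y (to the robot's right), travel 65 mm; at rest the origin is 20 mm to -x and 15 mm to +y of the oven's centre. The spring pulls back with 3.6 N when shut plus 120 N/m of travel.
- vent_grip (a point): Point on the vent slide's grip where to take it, 27 mm above the oven's top. The grip is an upright dark plate, 26 mm along the oven's x, 10 mm thick along y, its top 40 mm above the oven's top; pinch it from above with the fingers on its two y faces.
- vent_pointer (a point): Tip of the vent slide's flat pointer, which sticks out from the grip's foot towards the front (-x), 32 mm from the grip's middle, 7 mm above the oven's top; level with the grip's middle in y.
- marker_clip: Small fixed clip, 16 x 10 x 12 mm, astride the ruler strip on the oven's top in front of the vent slide. Origin: on the oven's top under its middle; axes parallel to the oven's; 10 mm wide along y with a thin ridge at the middle. It marks how far to pull the vent (25 to 50 mm of travel): the pointer lines up when both have the same y in the oven's frame.
- salt_shaker: Bystander: white salt shaker with grey cap, 44 mm across, 90 mm high. Origin at its foot.
- tomato_tin: Bystander: small food tin, 57 mm across, 72 mm high. Origin at its foot.
- mug: Bystander: dark and white mug, 84 mm across, 115 mm with the handle, 91 mm high. Origin at its foot.

How it is judged:
By the outcome, as a careful person would: the job done as asked, in the order asked, and still so for the second after the job is handed in, while the arm keeps its last pose, push and grip.
It also fails if it takes over 51 s, if anything falls off the work surface, if the arm or the gripper's body presses on something with over 40 N, if the wrist force passes 120 N, or if a joint passes its speed limit or range.

## Working session

There is one attempt and no reset: what is moved stays moved. The work goes in short steps, Python scripts to look and compute and a tool call to move; the robot and the scene stay as the last step left them, time stands still between calls to the robot, and variables do not carry over. Pictures are saved under pics/ and viewed, at most 10 in all, crops included, and the job is handed in when it is done.

Besides the shell and the picture viewer there is one more tool, called after "Request:" by a JSON object that holds its "fn" and its "kwargs", one argument or row to a line. servo_tool: Moves the arm, as the interface text tells. Its arguments: {"type":"object","properties":{"deltas":{"type":"array","items":{"type":"object","properties":{"tx":{"type":"number"},"ty":{"type":"number"},"tz":{"type":"number"},"ax":{"type":"number"},"ay":{"type":"number"},"az":{"type":"number"},"claw":{"type":"number"}}}}},"required":["deltas"]}

```bash
mkdir -p pics
cat > h.py <<'E'
from station import *
import numpy as np, cv2
def rec(l,c):
    T=np.array(calibration(c)["cam_to_world"]); out=[]
    for d in recognise(l,c)[:2]:
        p=T@np.append(d["xyz"],1); out.append((np.round(p[:3],4).tolist(),round(d["confidence"],2)))
    return out
def ray(c,u,v,z):
    k=calibration(c);K=np.array([[k["fx"],0,k["cx"]],[0,k["fy"],k["cy"]],[0,0,1]])
    q=cv2.undistortPoints(np.array([[[u,v]]],float),K,np.array(k["dist"],float))[0,0]
    T=np.array(k["cam_to_world"]);d=T[:3,:3]@[q[0],q[1],1];o=T[:3,3]
    return o+d*(z-o[2])/d[2]
def proj(c,P):
    k=calibration(c);K=np.array([[k["fx"],0,k["cx"]],[0,k["fy"],k["cy"]],[0,0,1]])
    T=np.linalg.inv(np.array(k["cam_to_world"]))
    return cv2.projectPoints(np.atleast_2d(np.array(P,float)),cv2.Rodrigues(T[:3,:3])[0],T[:3,3],K,np.array(k["dist"],float))[0][:,0]
E
python3 - <<'E'
from h import *
a=capture("scene");b=capture("top")
cv2.imwrite("pics/s1.png",cv2.resize(a,(800,600)));cv2.imwrite("pics/t1.png",cv2.resize(b,(800,600)))
for c in("scene","top"):
    print(c,np.round(calibration(c)["cam_to_world"],3).tolist())
    for l in("oven","door","door_bar","vent_slide","vent_grip","vent_pointer","marker_clip","salt_shaker","tomato_tin","mug"): print(l,rec(l,c))
s=sense();print(s["time_s"],s["ee_rot"],s["wrist_force"])
E
```

```text
scene [[-0.873, -0.319, 0.37, 0.077], [-0.488, 0.539, -0.687, 0.91], [0.02, -0.78, -0.626, 0.984], [0.0, 0.0, 0.0, 1.0]]
oven [([0.6557, -0.0132, 0.193], 0.68)]
door [([0.559, -0.0529, 0.1413], 0.83)]
door_bar [([0.5625, -0.0521, 0.1424], 0.76)]
vent_slide [([0.6607, -0.0678, 0.1983], 0.66)]
vent_grip [([0.6608, -0.0697, 0.2033], 0.51), ([0.4681, -0.3543, 0.0534], 0.48)]
vent_pointer [([0.6645, -0.0659, 0.2041], 0.45), ([0.5625, -0.0527, 0.1389], 0.35)]
marker_clip []
salt_shaker [([0.4598, 0.3916, 0.0543], 0.84)]
tomato_tin [([0.5963, -0.3443, 0.0667], 0.68)]
mug [([0.5963, -0.3418, 0.0683], 0.91), ([0.6535, -0.0137, 0.1927], 0.49)]
top [[-0.008, -0.996, 0.089, 0.451], [-1.0, 0.008, -0.001, -0.01], [0.0, -0.089, -0.996, 1.459], [0.0, 0.0, 0.0, 1.0]]
oven [([0.66, -0.0898, 0.1921], 0.63), ([0.4663, 0.3733, 0.0702], 0.51)]
door [([0.5618, -0.0958, 0.1843], 0.81), ([0.6611, -0.0888, 0.193], 0.65)]
door_bar [([0.5654, -0.0941, 0.1881], 0.64)]
vent_slide [([0.665, -0.0584, 0.1939], 0.75), ([0.662, -0.0829, 0.1914], 0.53)]
vent_grip [([0.6669, -0.0573, 0.1957], 0.76)]
vent_pointer [([0.6646, -0.0587, 0.1985], 0.73)]
marker_clip []
salt_shaker []
tomato_tin [([0.4738, -0.3677, 0.0696], 0.89)]
mug [([0.6179, -0.3619, 0.0337], 0.97)]
1.1 [[ 9.73922676e-01 -2.26880188e-01 -3.28612585e-05]
 [-2.26880187e-01 -9.73922677e-01  2.11994594e-05]
 [-3.68140622e-05 -1.31910657e-05 -9.99999999e-01]] [-0.10319314 -0.32418384 -0.35265185]
```

View pics/s1.png

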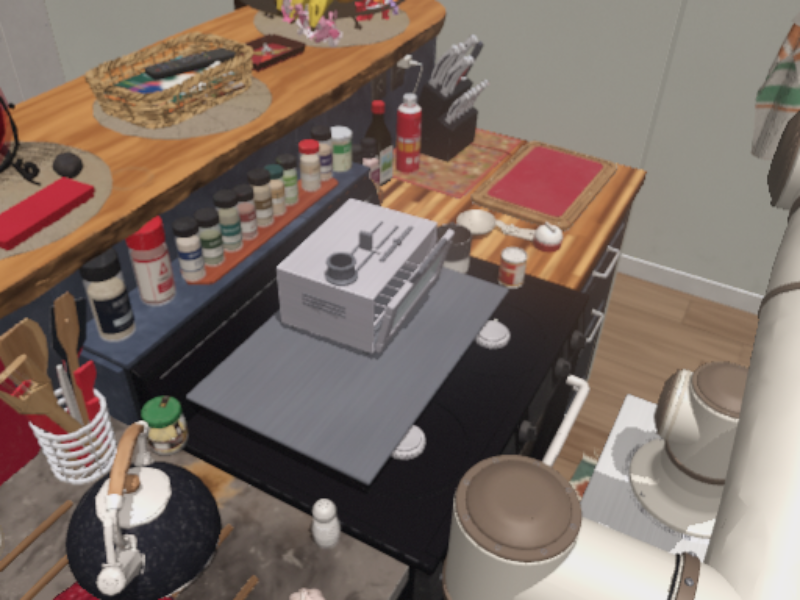

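View pics/t1.png

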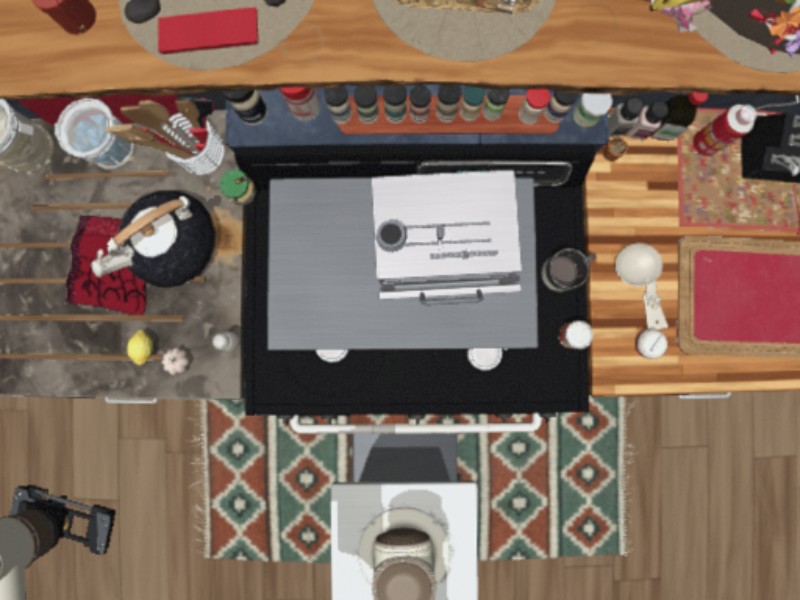

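The top view shows the oven at about (447,228), slightly turned, with its door ajar and the bar at (450,297). The grip is at (440,233), the flue at (391,235) and the ruler strip with the clip near (465,254). I'll zoom in next.

Run:
```python
from h import *
b=capture("top"); a=capture("scene")
cv2.imwrite("pics/t2.png",cv2.resize(b[105:200,230:345],(720,595),interpolation=cv2.INTER_CUBIC))
cv2.imwrite("pics/s2.png",cv2.resize(a[125:225,170:300],(780,600),interpolation=cv2.INTER_CUBIC))
```

```text
(no output)
```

View pics/t2.png

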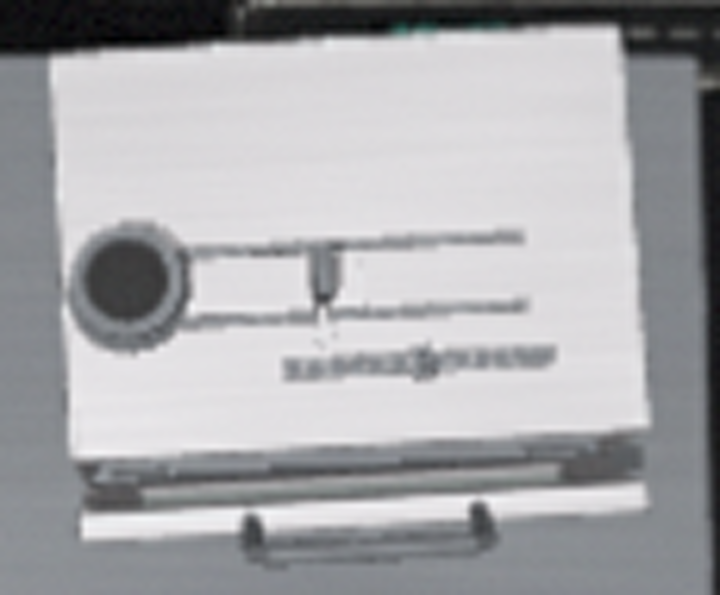

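View pics/s2.png

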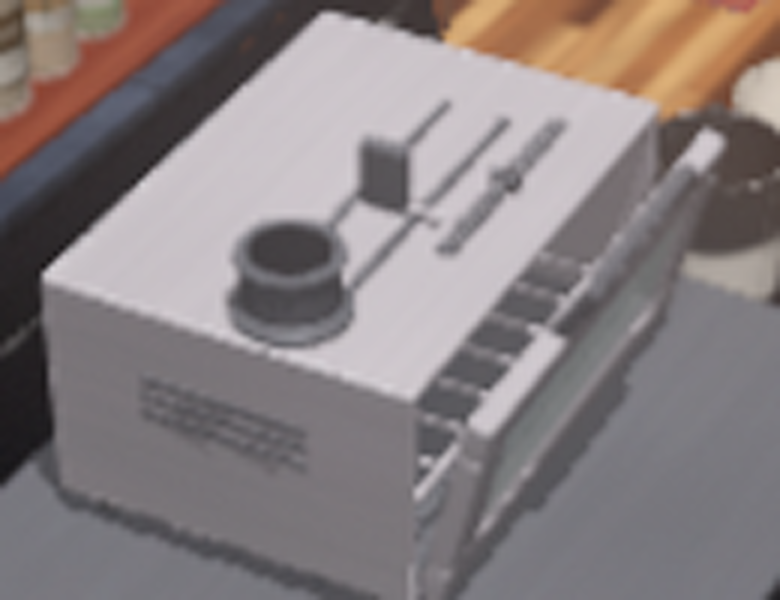

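The crop of the top view puts the oven's top corners at (52,58), (622,25), (650,428) and (75,460). It also shows the clip at (425,360), the grip at (325,270) and the bar centre at about (370,545). The door is ajar in both crops.

```bash
cat >> h.py <<'E'
def cr(X,Y): return (X+.5)/6.262-.5+230,(Y+.5)/6.262-.5+105
def crs(X,Y): return (X+.5)/6-.5+170,(Y+.5)/6-.5+125
E
python3 - <<'E'
from h import *
from scipy.optimize import least_squares
loc={"tl":(.1,.14,.146),"tr":(.1,-.14,.146),"br":(-.1,-.14,.146),"bl":(-.1,.14,.146),"flue":(-.02,.108,.181),"clipT":None}
L=np.array([loc[k] for k in("tl","tr","br","bl","flue")])
pt=np.array([cr(*q) for q in[(52,58),(622,25),(650,428),(75,460),(125,280)]])
Ls=np.array([(.1,.14,.146),(.1,-.14,.146),(-.1,.14,.146),(-.02,.108,.181)])
ps=np.array([crs(*q) for q in[(45,282),(328,12),(412,400),(290,248)]])
# tr is far-right edge: in scene view corners: left=(+x,+y), top=(+x,-y), right=(-x,-y), bottom=(-x,+y)
Ls=np.vstack([Ls,[(-.1,-.14,.146)]]);ps=np.vstack([ps,crs(655,103)])
def W(x,P):
    c,s=np.cos(x[2]),np.sin(x[2]);return np.array(P)@np.array([[c,-s,0],[s,c,0],[0,0,1]]).T+[x[0],x[1],.045]
for w in((1,0),(0,1),(1,1)):
    f=lambda x:np.r_[w[0]*(proj("top",W(x,L))-pt).ravel(),w[1]*(proj("scene",W(x,Ls))-ps).ravel()]
    r=least_squares(f,[.66,-.09,0]);print(w,np.round(r.x,4),np.degrees(r.x[2]),np.round(r.fun,1).tolist())
x=r.x
# clip travel: unknown t, scene & top
f=lambda q:np.r_[(proj("top",W(x,[(q[0],q[1],.156)]))-cr(425,360)).ravel(),(proj("scene",W(x,[(q[0],q[1],.156)]))-crs(508,176)).ravel()]
r=least_squares(f,[-.06,-.02]);print("clip",r.x,r.fun)
f=lambda q:np.r_[(proj("top",W(x,[(q[0],q[1],.186)]))-cr(324,262)).ravel(),(proj("scene",W(x,[(q[0],q[1],.186)]))-crs(385,147)).ravel()]
r=least_squares(f,[-.02,.0]);print("grip",r.x,r.fun)
def bar(a,y=0):return (-.1-.019*np.cos(a)-.160*np.sin(a),y,.022+.160*np.cos(a)-.019*np.sin(a))
f=lambda q:(proj("top",W(x,[bar(q[0],q[1])]))-cr(370,547)).ravel()
r=least_squares(f,[.3,0]);print("door",r.x,r.fun)
a=r.x[0]
for t in(0,a,.6,1.15):print(t,np.round(W(x,[bar(t)]),4))
print("hinge",W(x,[(-.1,0,.022)]),"grip",W(x,[(-.02,.015,.173)]))
np.save("oven.npy",x)
E
```

```text
(1, 0) [ 0.6876 -0.0878  0.0495] 2.836426643601522 [-0.1, -0.4, -0.3, 0.0, 0.3, 0.1, -0.4, 0.2, 0.5, 0.1, -0.0, -0.0, -0.0, -0.0, 0.0, -0.0, 0.0, 0.0, 0.0, 0.0]
(0, 1) [ 0.6878 -0.0878  0.053 ] 3.0352725335201183 [-0.0, -0.0, -0.0, -0.0, 0.0, -0.0, -0.0, 0.0, 0.0, 0.0, -0.9, -0.6, -0.7, -0.3, 0.3, -0.1, 0.3, 0.6, 1.0, 0.0]
(1, 1) [ 0.6877 -0.0878  0.051 ] 2.923030096508157 [-0.2, -0.4, -0.3, -0.0, 0.3, -0.0, -0.3, 0.2, 0.5, 0.2, -1.0, -0.7, -0.6, -0.3, 0.2, -0.1, 0.2, 0.6, 1.1, 0.1]
clip [-0.06321103 -0.03088269] [-0.16386827  0.36933917 -0.22465144 -0.56882437]
grip [-0.01857284  0.01579494] [-0.00582882  0.48752326 -0.40145056 -0.45449211]
door [0.20653502 0.00204132] [-1.87583282e-12 -2.89901436e-12]
0 [[ 0.5688 -0.0939  0.227 ]]
0.20653501673719543 [[ 0.5365 -0.0955  0.2197]]
0.6 [[ 0.4819 -0.0983  0.1883]]
1.15 [[ 0.4342 -0.1007  0.115 ]]
hinge [[ 0.58780886 -0.09289756  0.067     ]] grip [[ 0.66693986 -0.07383752  0.218     ]]
```

Request:
{"fn": "servo_tool", "kwargs": {
  "deltas": [
    {"tx": 10, "ty": 12, "tz": -15, "az": 0.08},
    {"tx": 32, "ty": 36, "tz": -40, "az": 0.19},
    {"tx": 60, "ty": 64, "tz": -60, "az": 0.3},
    {"tx": 88, "ty": 94, "tz": -75, "az": 0.41},
    {"tx": 116, "ty": 124, "tz": -80, "az": 0.52},
    {"tx": 142, "ty": 153, "tz": -80, "az": 0.63},
    {"tx": 168, "ty": 182, "tz": -80, "az": 0.74},
    {"tx": 194, "ty": 211, "tz": -80, "az": 0.85},
    {"tx": 220, "ty": 240, "tz": -80, "az": 0.96},
    {"tx": 246, "ty": 269, "tz": -80, "az": 1.07},
    {"tx": 272, "ty": 298, "tz": -80, "az": 1.18},
    {"tx": 298, "ty": 327, "tz": -80, "az": 1.291, "claw": 40}
  ]
}}

```text
schema error: expected keys tx, ty, tz, ax, ay, az, claw
```

Request:
{"fn": "servo_tool", "kwargs": {
  "deltas": [
    {"tx": 10, "ty": 12, "tz": -15, "ax": 0, "ay": 0, "az": 0.08, "claw": 87},
    {"tx": 32, "ty": 36, "tz": -40, "ax": 0, "ay": 0, "az": 0.19, "claw": 87},
    {"tx": 60, "ty": 64, "tz": -60, "ax": 0, "ay": 0, "az": 0.3, "claw": 87},
    {"tx": 88, "ty": 94, "tz": -75, "ax": 0, "ay": 0, "az": 0.41, "claw": 87},
    {"tx": 116, "ty": 124, "tz": -80, "ax": 0, "ay": 0, "az": 0.52, "claw": 60},
    {"tx": 142, "ty": 153, "tz": -80, "ax": 0, "ay": 0, "az": 0.63, "claw": 40},
    {"tx": 168, "ty": 182, "tz": -80, "ax": 0, "ay": 0, "az": 0.74, "claw": 30},
    {"tx": 194, "ty": 211, "tz": -80, "ax": 0, "ay": 0, "az": 0.85, "claw": 30},
    {"tx": 220, "ty": 240, "tz": -80, "ax": 0, "ay": 0, "az": 0.96, "claw": 30},
    {"tx": 246, "ty": 269, "tz": -80, "ax": 0, "ay": 0, "az": 1.07, "claw": 30},
    {"tx": 272, "ty": 298, "tz": -80, "ax": 0, "ay": 0, "az": 1.18, "claw": 30},
    {"tx": 298, "ty": 327, "tz": -80, "ax": 0, "ay": 0, "az": 1.291, "claw": 30}
  ]
}}

```text
time_s: 2.2
tcp_pos: [0.3581, 0.2208, 0.303]
ee_rot: [[0.046, -0.999, 0.001], [-0.999, -0.046, 0.001], [-0.001, -0.001, -1.0]]
wrist_force: [0.9, 0.2, -0.0]
gripper_width: 0.476
gripper_force: 0.0
```

```bash
cat >> h.py <<'E'
def W(P):
    x=np.load("oven.npy");c,s=np.cos(x[2]),np.sin(x[2]);return np.array(P)@np.array([[c,-s,0],[s,c,0],[0,0,1]]).T+[x[0],x[1],.045]
def bar(a,y=.002):return W((-.1-.019*np.cos(a)-.160*np.sin(a),y,.022+.160*np.cos(a)-.019*np.sin(a)))
def st():
    s=sense();R=np.array(s["ee_rot"]);p=np.array(s["tcp_pos"])
    yaw=np.degrees(np.arctan2(R[1,0],R[0,0]))
    print("t",s["time_s"],"p",np.round(p,4),"yaw",round(yaw,2),"tilt",np.round(R[2],4),"F",np.round(s["wrist_force"],1),"w",round(s["gripper_width"]*87,1),"g",round(s["gripper_force"],1),"j",np.round(s["joints"],1)); return R,p
def to(q): R,p=st(); print("delta tool mm",np.round(1000*R.T@(np.array(q)-p),1))
E
python3 - <<'E'
from h import *
b=bar(.2065); to(b+[0,0,.08]); print(b)
E
```

```text
t 2.2 p [0.3581 0.2208 0.303 ] yaw -87.35 tilt [-1.e-03 -9.e-04 -1.e+00] F [ 0.9  0.2 -0. ] w 41.4 g 0.0 j [ 54.   -1.7 -17.6   0.  -74.  -51.3]
delta tool mm [ 322.2 -163.5    3.2]
[ 0.53637173 -0.09352137  0.21970505]
```

Request:
{"fn": "servo_tool", "kwargs": {
  "deltas": [
    {"tx": 15, "ty": -8, "tz": 0, "ax": 0, "ay": 0, "az": 0, "claw": 30},
    {"tx": 45, "ty": -23, "tz": 0, "ax": 0, "ay": 0, "az": 0, "claw": 30},
    {"tx": 80, "ty": -41, "tz": 0, "ax": 0, "ay": 0, "az": 0, "claw": 30},
    {"tx": 115, "ty": -58, "tz": 0, "ax": 0, "ay": 0, "az": 0, "claw": 30},
    {"tx": 150, "ty": -76, "tz": 0, "ax": 0, "ay": 0, "az": 0, "claw": 30},
    {"tx": 185, "ty": -94, "tz": 0, "ax": 0, "ay": 0, "az": 0, "claw": 30},
    {"tx": 220, "ty": -112, "tz": 0, "ax": 0, "ay": 0, "az": 0, "claw": 30},
    {"tx": 255, "ty": -129, "tz": 0, "ax": 0, "ay": 0, "az": 0, "claw": 30},
    {"tx": 285, "ty": -145, "tz": 0, "ax": 0, "ay": 0, "az": 0, "claw": 30},
    {"tx": 308, "ty": -156, "tz": 3, "ax": 0, "ay": 0, "az": 0, "claw": 30},
    {"tx": 322, "ty": -163.5, "tz": 3, "ax": 0, "ay": 0, "az": -0.004, "claw": 30},
    {"tx": 322, "ty": -163.5, "tz": 3, "ax": 0, "ay": 0, "az": -0.004, "claw": 30}
  ]
}}

```text
time_s: 3.2
tcp_pos: [0.5385, -0.0931, 0.2986]
ee_rot: [[0.051, -0.999, -0.001], [-0.999, -0.051, -0.001], [0.001, 0.001, -1.0]]
wrist_force: [0.2, 0.7, -0.0]
gripper_width: 0.345
gripper_force: 0.0
```

Run:
```python
from h import *
to(bar(.2065)+[0,0,-.013])
a=capture("scene");b=capture("top")
print([proj("scene",bar(.2065)),proj("top",bar(.2065))])
cv2.imwrite("pics/c3.png",np.hstack([cv2.resize(a[115:215,210:310],(400,400),interpolation=cv2.INTER_CUBIC),cv2.resize(b[110:210,240:340],(400,400),interpolation=cv2.INTER_CUBIC)]))
```

```text
t 3.2 p [ 0.5385 -0.0931  0.2986] yaw -87.06 tilt [ 6.0e-04  1.3e-03 -1.0e+00] F [ 0.2  0.7 -0. ] w 30.0 g 0.0 j [  7.2  11.8  -3.1   0.  -75.2  -4.3]
delta tool mm [ 0.3  2.  91.9]
[array([[277.04573975, 161.72982138]]), array([[288.68035367, 191.92944557]])]
```

View pics/c3.png

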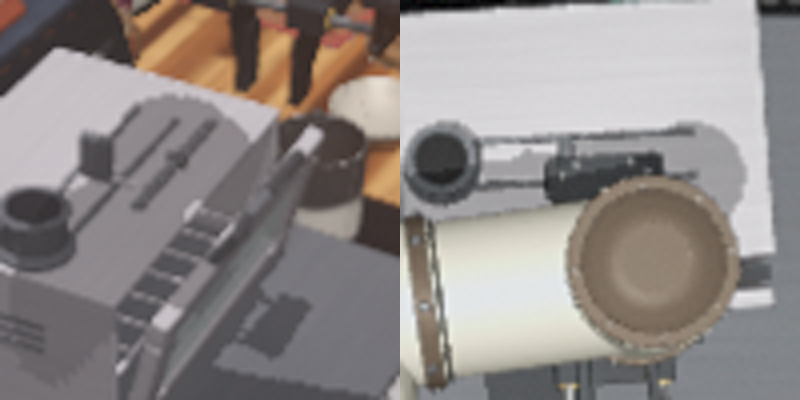

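The scene crop shows the open fingers above the bar, at about (270,190), which matches the projection. I'll descend, with waypoints along the arc worked out first.

Request:
{"fn": "servo_tool", "kwargs": {
  "deltas": [
    {"tx": 0, "ty": 2, "tz": 15, "ax": 0, "ay": 0, "az": 0, "claw": 30},
    {"tx": 0, "ty": 2, "tz": 40, "ax": 0, "ay": 0, "az": 0, "claw": 30},
    {"tx": 0, "ty": 2, "tz": 62, "ax": 0, "ay": 0, "az": 0, "claw": 30},
    {"tx": 0, "ty": 2, "tz": 78, "ax": 0, "ay": 0, "az": 0, "claw": 30},
    {"tx": 0, "ty": 2, "tz": 87, "ax": 0, "ay": 0, "az": 0, "claw": 28},
    {"tx": 0, "ty": 2, "tz": 92, "ax": 0, "ay": 0, "az": 0, "claw": 22},
    {"tx": 0, "ty": 2, "tz": 92, "ax": 0, "ay": 0, "az": 0, "claw": 16},
    {"tx": 0, "ty": 2, "tz": 92, "ax": 0, "ay": 0, "az": 0, "claw": 16}
  ]
}}

```text
time_s: 3.97
tcp_pos: [0.536, -0.0904, 0.2086]
ee_rot: [[0.056, -0.998, 0.002], [-0.998, -0.056, -0.0], [0.0, -0.002, -1.0]]
wrist_force: [0.0, -0.6, -0.3]
gripper_width: 0.213
gripper_force: 0.0
```

Run:
```python
from h import *
R,p=st()
for a in np.r_[np.arange(.3,1.15,.1),1.15,1.18]: print(round(a,2),np.round(1000*R.T@(bar(a)+[0,0,-.013]-p),1))
```

```text
t 3.9667 p [ 0.536  -0.0904  0.2086] yaw -86.8 tilt [ 3.0e-04 -1.8e-03 -1.0e+00] F [ 0.  -0.6 -0.3] w 18.6 g 0.0 j [  7.5  14.7 -12.4   0.  -62.8  -4.4]
0.3 [ 3.1 13.9  7.3]
0.4 [ 3.  28.3 14.6]
0.5 [ 2.9 41.9 23.2]
0.6 [ 2.9 54.5 33.2]
0.7 [ 2.8 66.1 44.3]
0.8 [ 2.8 76.6 56.6]
0.9 [ 2.7 85.7 69.9]
1.0 [ 2.7 93.5 84. ]
1.1 [ 2.6 99.8 98.8]
1.15 [  2.6 102.4 106.4]
1.18 [  2.6 103.8 111. ]
```

Request:
{"fn": "servo_tool", "kwargs": {
  "deltas": [
    {"tx": 2, "ty": 3, "tz": 1.5, "ax": 0, "ay": 0, "az": 0, "claw": 16},
    {"tx": 3, "ty": 8, "tz": 4, "ax": 0, "ay": 0, "az": 0, "claw": 16},
    {"tx": 3, "ty": 14, "tz": 7.3, "ax": 0, "ay": 0, "az": 0, "claw": 16},
    {"tx": 3, "ty": 21, "tz": 11, "ax": 0, "ay": 0, "az": 0, "claw": 16},
    {"tx": 3, "ty": 28.3, "tz": 14.6, "ax": 0, "ay": 0, "az": 0, "claw": 16},
    {"tx": 3, "ty": 35, "tz": 19, "ax": 0, "ay": 0, "az": 0, "claw": 16},
    {"tx": 3, "ty": 42, "tz": 23.2, "ax": 0, "ay": 0, "az": 0, "claw": 16},
    {"tx": 3, "ty": 48.5, "tz": 28, "ax": 0, "ay": 0, "az": 0, "claw": 16},
    {"tx": 3, "ty": 54.5, "tz": 33.2, "ax": 0, "ay": 0, "az": 0, "claw": 16},
    {"tx": 3, "ty": 60.5, "tz": 38.5, "ax": 0, "ay": 0, "az": 0, "claw": 16},
    {"tx": 3, "ty": 66, "tz": 44.3, "ax": 0, "ay": 0, "az": 0, "claw": 16},
    {"tx": 3, "ty": 66, "tz": 44.3, "ax": 0, "ay": 0, "az": 0, "claw": 16}
  ]
}}

```text
time_s: 4.97
tcp_pos: [0.4677, -0.0974, 0.1617]
ee_rot: [[0.054, -0.999, -0.003], [-0.999, -0.054, 0.0], [-0.0, 0.003, -1.0]]
wrist_force: [-0.3, -0.7, -0.3]
gripper_width: 0.184
gripper_force: 0.0
```

Run:
```python
from h import *
R,p=st()
for a in np.r_[np.arange(.75,1.15,.1),1.15,1.18]: print(round(a,2),np.round(1000*R.T@(bar(a)+[0,0,-.013]-p),1))
a=capture("scene");b=capture("top")
cv2.imwrite("pics/c4.png",np.hstack([cv2.resize(a[115:215,210:310],(400,400),interpolation=cv2.INTER_CUBIC),cv2.resize(b[130:230,240:340],(400,400),interpolation=cv2.INTER_CUBIC)]))
```

```text
t 4.9667 p [ 0.4677 -0.0974  0.1617] yaw -86.88 tilt [-3.0e-04  3.2e-03 -1.0e+00] F [-0.3 -0.7 -0.3] w 16.0 g 0.0 j [  7.8  11.1 -24.6  -0.  -54.4  -4.6]
0.75 [-0.4  2.8  3.6]
0.85 [-0.4 12.5 16.4]
0.95 [-0.5 20.9 30.1]
1.05 [-0.5 27.9 44.6]
1.15 [-0.5 33.5 59.8]
1.18 [-0.5 34.8 64.4]
```

View pics/c4.png

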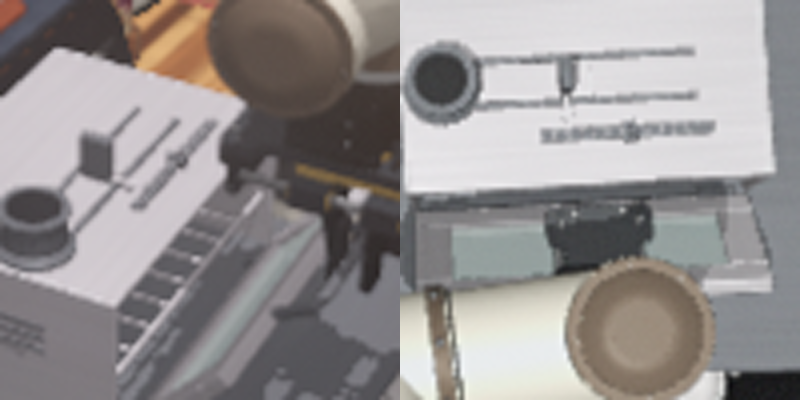

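The top crop shows the door swung well open (panel at y=200–290), with the fingers on its bar. I'll continue to the stop.

Request:
{"fn": "servo_tool", "kwargs": {
  "deltas": [
    {"tx": 0, "ty": 4, "tz": 4, "ax": 0, "ay": 0, "az": 0, "claw": 16},
    {"tx": 0, "ty": 10, "tz": 10, "ax": 0, "ay": 0, "az": 0, "claw": 16},
    {"tx": 0, "ty": 15, "tz": 16.4, "ax": 0, "ay": 0, "az": 0, "claw": 16},
    {"tx": 0, "ty": 19.5, "tz": 23, "ax": 0, "ay": 0, "az": 0, "claw": 16},
    {"tx": 0, "ty": 24, "tz": 30, "ax": 0, "ay": 0, "az": 0, "claw": 16},
    {"tx": 0, "ty": 27.5, "tz": 37, "ax": 0, "ay": 0, "az": 0, "claw": 16},
    {"tx": 0, "ty": 31, "tz": 44.6, "ax": 0, "ay": 0, "az": 0, "claw": 16},
    {"tx": 0, "ty": 34, "tz": 52, "ax": 0, "ay": 0, "az": 0, "claw": 16},
    {"tx": 0, "ty": 36.5, "tz": 58, "ax": 0, "ay": 0, "az": 0, "claw": 16},
    {"tx": 0, "ty": 37, "tz": 60, "ax": 0, "ay": 0, "az": 0, "claw": 16},
    {"tx": 0, "ty": 38, "tz": 60, "ax": 0, "ay": 0, "az": 0, "claw": 16},
    {"tx": 0, "ty": 38, "tz": 60, "ax": 0, "ay": 0, "az": 0, "claw": 16}
  ]
}}

```text
time_s: 6.07
tcp_pos: [0.4318, -0.0994, 0.1031]
ee_rot: [[0.055, -0.998, -0.0], [-0.998, -0.055, -0.0], [0.0, 0.0, -1.0]]
wrist_force: [2.5, -0.6, -0.5]
gripper_width: 0.183
gripper_force: 0.9
```

Run:
```python
from h import *
to(bar(1.15)+[0,0,-.013])
```

```text
t 6.0667 p [ 0.4318 -0.0994  0.1031] yaw -86.85 tilt [ 0.e+00  3.e-04 -1.e+00] F [ 2.5 -0.6 -0.5] w 16.0 g 0.9 j [  8.2  12.3 -33.7  -0.  -44.1  -5. ]
delta tool mm [-0.6 -2.3  1.1]
```

Request:
{"fn": "servo_tool", "kwargs": {
  "deltas": [
    {"tx": 0, "ty": 2, "tz": 1, "ax": 0, "ay": 0, "az": 0, "claw": 16},
    {"tx": 0, "ty": 3, "tz": 2, "ax": 0, "ay": 0, "az": 0, "claw": 16},
    {"tx": 0, "ty": 4, "tz": 2, "ax": 0, "ay": 0, "az": 0, "claw": 16},
    {"tx": 0, "ty": 4, "tz": 2, "ax": 0, "ay": 0, "az": 0, "claw": 16},
    {"tx": 0, "ty": 4, "tz": 2, "ax": 0, "ay": 0, "az": 0, "claw": 16}
  ]
}}

```text
time_s: 6.48
tcp_pos: [0.4314, -0.0994, 0.1022]
ee_rot: [[0.056, -0.998, 0.008], [-0.998, -0.056, 0.0], [0.0, -0.008, -1.0]]
wrist_force: [8.2, -1.2, -5.1]
gripper_width: 0.187
gripper_force: 3.9
```

Request:
{"fn": "servo_tool", "kwargs": {
  "deltas": [
    {"tx": 0, "ty": 3, "tz": 1, "ax": 0, "ay": 0, "az": 0, "claw": 16},
    {"tx": 0, "ty": 6, "tz": 2, "ax": 0, "ay": 0, "az": 0, "claw": 16},
    {"tx": 0, "ty": 8, "tz": 2, "ax": 0, "ay": 0, "az": 0, "claw": 16},
    {"tx": 0, "ty": 8, "tz": 2, "ax": 0, "ay": 0, "az": 0, "claw": 16},
    {"tx": 0, "ty": 8, "tz": 2, "ax": 0, "ay": 0, "az": 0, "claw": 16}
  ]
}}

```text
time_s: 6.9
tcp_pos: [0.4314, -0.0994, 0.1025]
ee_rot: [[0.058, -0.998, 0.025], [-0.998, -0.058, 0.001], [0.001, -0.025, -1.0]]
wrist_force: [20.1, -3.9, -9.8]
gripper_width: 0.192
gripper_force: 9.7
```

Run:
```python
from h import *
R,p=st()
a=capture("scene");b=capture("top")
print(proj("scene",[W((-.1-.122*np.sin(1.15),y,.022+.122*np.cos(1.15))) for y in(.138,-.138)]),proj("top",[W((-.1-.122*np.sin(1.15),y,.022+.122*np.cos(1.15))) for y in(.138,-.138)]))
cv2.imwrite("pics/c5.png",np.hstack([cv2.resize(a[115:235,190:290],(400,480),interpolation=cv2.INTER_CUBIC),cv2.resize(b[130:250,240:340],(400,480),interpolation=cv2.INTER_CUBIC)]))
```

```text
t 6.9 p [ 0.4314 -0.0994  0.1025] yaw -86.66 tilt [ 0.001  -0.0254 -0.9997] F [20.1 -3.9 -9.8] w 16.7 g 9.7 j [  8.3  11.6 -34.8   0.3 -42.1  -5.2]
[[274.97396235 223.90617722]
 [310.74591486 171.22269447]] [[244.84189443 215.56978145]
 [331.5887513  210.355071  ]]
```

View pics/c5.png

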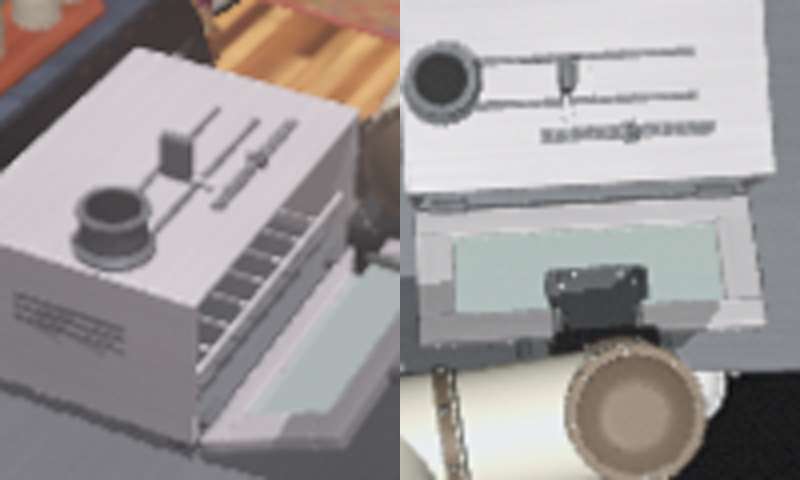

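The door's outer edge at crop (420,342)–(766,322) in the top view matches the projected fully open position, and the force rises with no motion, so it is at the stop. Next I'll push it shut.

Request:
{"fn": "servo_tool", "kwargs": {
  "deltas": [
    {"tx": 0, "ty": -7, "tz": -2, "ax": 0, "ay": 0, "az": 0, "claw": 16},
    {"tx": 0, "ty": -15, "tz": -4, "ax": 0, "ay": 0, "az": 0, "claw": 16},
    {"tx": 0, "ty": -22, "tz": -11, "ax": 0, "ay": 0, "az": 0, "claw": 16},
    {"tx": 0, "ty": -26, "tz": -18, "ax": 0, "ay": 0, "az": 0, "claw": 16},
    {"tx": 0, "ty": -29.5, "tz": -25, "ax": 0, "ay": 0, "az": 0, "claw": 16},
    {"tx": 0, "ty": -33, "tz": -32, "ax": 0, "ay": 0, "az": 0, "claw": 16},
    {"tx": 0, "ty": -37, "tz": -39, "ax": 0, "ay": 0, "az": 0, "claw": 16},
    {"tx": 0, "ty": -41.5, "tz": -46, "ax": 0, "ay": 0, "az": 0, "claw": 16},
    {"tx": 0, "ty": -46, "tz": -53, "ax": 0, "ay": 0, "az": 0, "claw": 16},
    {"tx": 0, "ty": -51, "tz": -59, "ax": 0, "ay": 0, "az": 0, "claw": 16},
    {"tx": 0, "ty": -56.5, "tz": -65, "ax": 0, "ay": 0, "az": 0, "claw": 16},
    {"tx": 0, "ty": -56.5, "tz": -65, "ax": 0, "ay": 0, "az": 0, "claw": 16}
  ]
}}

```text
time_s: 8.0
tcp_pos: [0.4703, -0.0976, 0.1644]
ee_rot: [[0.054, -0.998, -0.015], [-0.999, -0.054, -0.001], [0.0, 0.015, -1.0]]
wrist_force: [-11.8, 1.0, 9.9]
gripper_width: 0.185
gripper_force: 5.9
```

Run:
```python
from h import *
R,p=st()
for a in np.arange(.7,-.01,-.1): print(round(a,2),np.round(1000*R.T@(bar(a)+[0,0,-.013]-p),1))
```

```text
t 8.0 p [ 0.4703 -0.0976  0.1644] yaw -86.92 tilt [ 0.      0.0146 -0.9999] F [-11.8   1.    9.9] w 16.1 g 5.9 j [  7.7  11.5 -23.7  -0.1 -55.6  -4.5]
0.7 [-0.7 -0.   0.3]
0.6 [ -0.7 -11.4 -11.1]
0.5 [ -0.6 -23.9 -21.2]
0.4 [ -0.6 -37.4 -30.1]
0.3 [ -0.5 -51.6 -37.6]
0.2 [ -0.5 -66.6 -43.6]
0.1 [ -0.5 -82.  -48.1]
0.0 [ -0.4 -97.9 -51. ]
```

Request:
{"fn": "servo_tool", "kwargs": {
  "deltas": [
    {"tx": 0, "ty": -5, "tz": -7, "ax": 0, "ay": 0, "az": 0, "claw": 16},
    {"tx": 0, "ty": -11.5, "tz": -13, "ax": 0, "ay": 0, "az": 0, "claw": 16},
    {"tx": 0, "ty": -18, "tz": -18, "ax": 0, "ay": 0, "az": 0, "claw": 16},
    {"tx": 0, "ty": -24, "tz": -23, "ax": 0, "ay": 0, "az": 0, "claw": 16},
    {"tx": 0, "ty": -31, "tz": -28, "ax": 0, "ay": 0, "az": 0, "claw": 16},
    {"tx": 0, "ty": -38, "tz": -32, "ax": 0, "ay": 0, "az": 0, "claw": 16},
    {"tx": 0, "ty": -45, "tz": -36, "ax": 0, "ay": 0, "az": 0, "claw": 16},
    {"tx": 0, "ty": -52, "tz": -39.5, "ax": 0, "ay": 0, "az": 0, "claw": 16},
    {"tx": 0, "ty": -59, "tz": -42.5, "ax": 0, "ay": 0, "az": 0, "claw": 16},
    {"tx": 0, "ty": -67, "tz": -45.5, "ax": 0, "ay": 0, "az": 0, "claw": 16},
    {"tx": 0, "ty": -75, "tz": -48, "ax": 0, "ay": 0, "az": 0, "claw": 16},
    {"tx": 0, "ty": -82, "tz": -50, "ax": 0, "ay": 0, "az": 0, "claw": 16}
  ]
}}

```text
time_s: 9.0
tcp_pos: [0.5586, -0.0927, 0.2147]
ee_rot: [[0.055, -0.998, -0.0], [-0.998, -0.055, -0.0], [0.0, 0.0, -1.0]]
wrist_force: [-2.2, -1.3, 2.5]
gripper_width: 0.185
gripper_force: 1.5
```

Request:
{"fn": "servo_tool", "kwargs": {
  "deltas": [
    {"tx": 0, "ty": -6, "tz": -2, "ax": 0, "ay": 0, "az": 0, "claw": 16},
    {"tx": 0, "ty": -11, "tz": -3, "ax": 0, "ay": 0, "az": 0, "claw": 16},
    {"tx": 0, "ty": -16, "tz": -3, "ax": 0, "ay": 0, "az": 0, "claw": 16},
    {"tx": 0, "ty": -18, "tz": -3, "ax": 0, "ay": 0, "az": 0, "claw": 16},
    {"tx": 0, "ty": -18, "tz": -3, "ax": 0, "ay": 0, "az": 0, "claw": 16},
    {"tx": 0, "ty": -18, "tz": -3, "ax": 0, "ay": 0, "az": 0, "claw": 16}
  ]
}}

```text
time_s: 9.5
tcp_pos: [0.5718, -0.0919, 0.217]
ee_rot: [[0.054, -0.998, -0.011], [-0.999, -0.054, -0.001], [0.0, 0.011, -1.0]]
wrist_force: [-13.0, -0.2, 6.9]
gripper_width: 0.189
gripper_force: 6.3
```

Run:
```python
from h import *
to(bar(0)+[0,0,-.013])
```

```text
t 9.5 p [ 0.5718 -0.0919  0.217 ] yaw -86.88 tilt [ 1.000e-04  1.140e-02 -9.999e-01] F [-13.   -0.2   6.9] w 16.4 g 6.3 j [  6.9  18.1  -6.2  -0.  -66.3  -3.7]
delta tool mm [-0.2  3.   3. ]
```

Request:
{"fn": "servo_tool", "kwargs": {
  "deltas": [
    {"tx": 0, "ty": -4, "tz": 0, "ax": 0, "ay": 0, "az": 0, "claw": 16},
    {"tx": 0, "ty": -6, "tz": 0, "ax": 0, "ay": 0, "az": 0, "claw": 16},
    {"tx": 0, "ty": -6, "tz": 0, "ax": 0, "ay": 0, "az": 0, "claw": 16},
    {"tx": 0, "ty": -6, "tz": 0, "ax": 0, "ay": 0, "az": 0, "claw": 16}
  ]
}}

```text
time_s: 9.83
tcp_pos: [0.5719, -0.092, 0.2167]
ee_rot: [[0.054, -0.998, -0.025], [-0.999, -0.054, -0.001], [-0.0, 0.025, -1.0]]
wrist_force: [-24.5, 1.9, 14.4]
gripper_width: 0.186
gripper_force: 12.4
```

Run:
```python
from h import *
to(bar(0)+[0,0,-.013])
```

```text
t 9.8333 p [ 0.5719 -0.092   0.2167] yaw -86.91 tilt [-2.000e-04  2.490e-02 -9.997e-01] F [-24.5   1.9  14.4] w 16.2 g 12.4 j [  6.8  18.6  -5.6  -0.1 -67.3  -3.7]
delta tool mm [-0.3  3.1  2.8]
```

Request:
{"fn": "servo_tool", "kwargs": {
  "deltas": [
    {"tx": 0, "ty": 6, "tz": 0, "ax": 0, "ay": 0, "az": 0, "claw": 18},
    {"tx": 0, "ty": 12, "tz": 0, "ax": 0, "ay": 0, "az": 0, "claw": 18},
    {"tx": 0, "ty": 12, "tz": 0, "ax": 0, "ay": 0, "az": 0, "claw": 18},
    {"tx": 0, "ty": 12, "tz": -12, "ax": 0, "ay": 0, "az": 0, "claw": 18},
    {"tx": 0, "ty": 12, "tz": -35, "ax": 0, "ay": 0, "az": 0, "claw": 18},
    {"tx": 0, "ty": 12, "tz": -60, "ax": 0, "ay": 0, "az": 0, "claw": 25},
    {"tx": 0, "ty": 12, "tz": -80, "ax": 0, "ay": 0, "az": -0.1, "claw": 40},
    {"tx": 0, "ty": 12, "tz": -85, "ax": 0, "ay": 0, "az": -0.2, "claw": 40},
    {"tx": 0, "ty": 12, "tz": -85, "ax": 0, "ay": 0, "az": -0.3, "claw": 40},
    {"tx": 0, "ty": 12, "tz": -85, "ax": 0, "ay": 0, "az": -0.4, "claw": 40},
    {"tx": 0, "ty": 12, "tz": -85, "ax": 0, "ay": 0, "az": -0.5, "claw": 40},
    {"tx": 0, "ty": 12, "tz": -85, "ax": 0, "ay": 0, "az": -0.571, "claw": 40}
  ]
}}

```text
time_s: 10.83
tcp_pos: [0.5717, -0.0912, 0.3022]
ee_rot: [[0.59, -0.807, 0.003], [-0.807, -0.59, 0.001], [0.001, -0.002, -1.0]]
wrist_force: [-0.2, 0.6, 0.1]
gripper_width: 0.456
gripper_force: 0.0
```

Run:
```python
from h import *
to(W((-.02,.015,.173))+[0,0,.082])
```

```text
t 10.8333 p [ 0.5717 -0.0912  0.3022] yaw -53.85 tilt [ 9.0e-04 -2.5e-03 -1.0e+00] F [-0.2  0.6  0.1] w 39.7 g 0.0 j [  6.9  14.9   1.5  -0.  -76.4  29.2]
delta tool mm [ 42.1 -87.2   2.4]
```

Request:
{"fn": "servo_tool", "kwargs": {
  "deltas": [
    {"tx": 3, "ty": -6, "tz": 0, "ax": 0, "ay": 0, "az": -0.1, "claw": 40},
    {"tx": 7, "ty": -15, "tz": 0, "ax": 0, "ay": 0, "az": -0.2, "claw": 40},
    {"tx": 12, "ty": -25, "tz": 0, "ax": 0, "ay": 0, "az": -0.3, "claw": 40},
    {"tx": 17, "ty": -36, "tz": 0, "ax": 0, "ay": 0, "az": -0.4, "claw": 40},
    {"tx": 22, "ty": -46, "tz": 0, "ax": 0, "ay": 0, "az": -0.5, "claw": 40},
    {"tx": 27, "ty": -56, "tz": 0, "ax": 0, "ay": 0, "az": -0.6, "claw": 40},
    {"tx": 32, "ty": -66, "tz": 0, "ax": 0, "ay": 0, "az": -0.7, "claw": 40},
    {"tx": 36, "ty": -75, "tz": 0, "ax": 0, "ay": 0, "az": -0.8, "claw": 40},
    {"tx": 40, "ty": -83, "tz": 0, "ax": 0, "ay": 0, "az": -0.9, "claw": 40},
    {"tx": 42, "ty": -87, "tz": 1, "ax": 0, "ay": 0, "az": -0.991, "claw": 40},
    {"tx": 42, "ty": -87, "tz": 1, "ax": 0, "ay": 0, "az": -0.991, "claw": 40},
    {"tx": 42, "ty": -87, "tz": 1, "ax": 0, "ay": 0, "az": -0.991, "claw": 40}
  ]
}}

```text
time_s: 11.83
tcp_pos: [0.6662, -0.0744, 0.3005]
ee_rot: [[0.999, 0.044, 0.0], [0.044, -0.999, 0.0], [0.0, -0.0, -1.0]]
wrist_force: [0.2, 0.6, -0.2]
gripper_width: 0.463
gripper_force: 0.0
```

Run:
```python
from h import *
to(W((-.02,.0155,.146+.027-.018)))
a=capture("scene");b=capture("top")
print(proj("scene",[bar(0)]),proj("top",[bar(0)]))
cv2.imwrite("pics/c6.png",np.hstack([cv2.resize(a[115:215,190:290],(400,400),interpolation=cv2.INTER_CUBIC),cv2.resize(b[110:210,240:340],(400,400),interpolation=cv2.INTER_CUBIC)]))
```

```text
t 11.8333 p [ 0.6662 -0.0744  0.3005] yaw 2.53 tilt [ 4.e-04 -3.e-04 -1.e+00] F [ 0.2  0.6 -0.2] w 40.3 g 0.0 j [  7.4  24.5  15.3  -0.  -80.8  85.1]
delta tool mm [  0.8  -1.  100.5]
[[266.7802817  156.57462653]] [[288.13330645 180.72203303]]
```

View pics/c6.png

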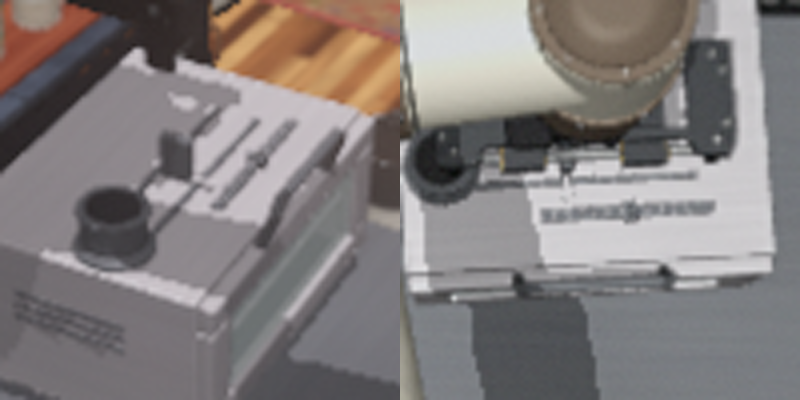

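The door is shut flush: the bar's projected position (scene crop ~(307,166), top crop ~(592,283)) agrees with the image. Next I'll descend onto the grip.

Request:
{"fn": "servo_tool", "kwargs": {
  "deltas": [
    {"tx": 0.8, "ty": -1, "tz": 12, "ax": 0, "ay": 0, "az": -0.007, "claw": 40},
    {"tx": 0.8, "ty": -1, "tz": 35, "ax": 0, "ay": 0, "az": -0.007, "claw": 40},
    {"tx": 0.8, "ty": -1, "tz": 60, "ax": 0, "ay": 0, "az": -0.007, "claw": 40},
    {"tx": 0.8, "ty": -1, "tz": 80, "ax": 0, "ay": 0, "az": -0.007, "claw": 40},
    {"tx": 0.8, "ty": -1, "tz": 92, "ax": 0, "ay": 0, "az": -0.007, "claw": 40},
    {"tx": 0.8, "ty": -1, "tz": 99, "ax": 0, "ay": 0, "az": -0.007, "claw": 40},
    {"tx": 0.8, "ty": -1, "tz": 99, "ax": 0, "ay": 0, "az": -0.007, "claw": 30},
    {"tx": 0.8, "ty": -1, "tz": 99, "ax": 0, "ay": 0, "az": -0.007, "claw": 20},
    {"tx": 0.8, "ty": -1, "tz": 99, "ax": 0, "ay": 0, "az": -0.007, "claw": 10},
    {"tx": 0.8, "ty": -1, "tz": 99, "ax": 0, "ay": 0, "az": -0.007, "claw": 0},
    {"tx": 0.8, "ty": -1, "tz": 99, "ax": 0, "ay": 0, "az": -0.007, "claw": 0},
    {"tx": 0.8, "ty": -1, "tz": 99, "ax": 0, "ay": 0, "az": -0.007, "claw": 0}
  ]
}}

```text
time_s: 12.93
tcp_pos: [0.6663, -0.0735, 0.2032]
ee_rot: [[0.999, 0.053, 0.002], [0.053, -0.999, 0.001], [0.002, -0.001, -1.0]]
wrist_force: [-0.6, 3.0, 1.7]
gripper_width: 0.111
gripper_force: 30.0
```

Run:
```python
from h import *
to(W((-.02,-.031,.155)))
print(rec("vent_grip","top"))
```

```text
t 12.9333 p [ 0.6663 -0.0735  0.2032] yaw 3.04 tilt [ 1.7e-03 -7.0e-04 -1.0e+00] F [-0.6  3.   1.7] w 9.7 g 30.0 j [  7.5  27.1   5.8  -0.  -68.5  85.6]
delta tool mm [ 0.5 46.4  3.2]
[([0.6557, -0.0689, 0.1984], 0.55)]
```

Request:
{"fn": "servo_tool", "kwargs": {
  "deltas": [
    {"tx": 0, "ty": 2, "tz": 0, "ax": 0, "ay": 0, "az": 0, "claw": 0},
    {"tx": 0, "ty": 6, "tz": 0, "ax": 0, "ay": 0, "az": 0, "claw": 0},
    {"tx": 0, "ty": 11, "tz": 0, "ax": 0, "ay": 0, "az": 0, "claw": 0},
    {"tx": 0, "ty": 16, "tz": 0, "ax": 0, "ay": 0, "az": 0, "claw": 0},
    {"tx": 0, "ty": 21, "tz": 0, "ax": 0, "ay": 0, "az": 0, "claw": 0},
    {"tx": 0, "ty": 26, "tz": 0, "ax": 0, "ay": 0, "az": 0, "claw": 0},
    {"tx": 0, "ty": 31, "tz": 0, "ax": 0, "ay": 0, "az": 0, "claw": 0},
    {"tx": 0, "ty": 36, "tz": 0, "ax": 0, "ay": 0, "az": 0, "claw": 0},
    {"tx": 0, "ty": 41, "tz": 0, "ax": 0, "ay": 0, "az": 0, "claw": 0},
    {"tx": 0, "ty": 45, "tz": 0, "ax": 0, "ay": 0, "az": 0, "claw": 0},
    {"tx": 0, "ty": 47, "tz": 0, "ax": 0, "ay": 0, "az": 0, "claw": 0},
    {"tx": 0, "ty": 47, "tz": 0, "ax": 0, "ay": 0, "az": 0, "claw": 0}
  ]
}}

```text
time_s: 13.98
tcp_pos: [0.6686, -0.1192, 0.2032]
ee_rot: [[0.999, 0.054, 0.001], [0.054, -0.999, 0.003], [0.001, -0.003, -1.0]]
wrist_force: [-2.5, 9.2, 4.8]
gripper_width: 0.111
gripper_force: 30.0
```

Run:
```python
from h import *
to(W((-.02,-.031,.155)))
k=[capture("top") for _ in range(4)];b=np.mean(k,0).astype(np.uint8)
a=np.mean([capture("scene") for _ in range(4)],0).astype(np.uint8)
print("top pointer/clip",proj("top",W([(-.052,-.031,.153),(-.063,-.031,.158)])),"scene",proj("scene",W([(-.052,-.031,.153),(-.063,-.031,.158)])))
cv2.imwrite("pics/c7.png",np.hstack([cv2.resize(a[135:175,230:270],(400,400),interpolation=cv2.INTER_CUBIC),cv2.resize(b[140:180,280:320],(400,400),interpolation=cv2.INTER_CUBIC)]))
```

```text
t 13.9833 p [ 0.6686 -0.1192  0.2032] yaw 3.07 tilt [ 0.0011 -0.0027 -1.    ] F [-2.5  9.2  4.8] w 9.6 g 30.0 j [  3.4  28.    7.3  -0.2 -69.2  89.7]
delta tool mm [0.7 0.7 3.2]
top pointer/clip [[296.98702831 158.89068501]
 [297.37759274 162.27433444]] scene [[250.643185   153.18132745]
 [253.9948268  152.74846549]]
```

View pics/c7.png

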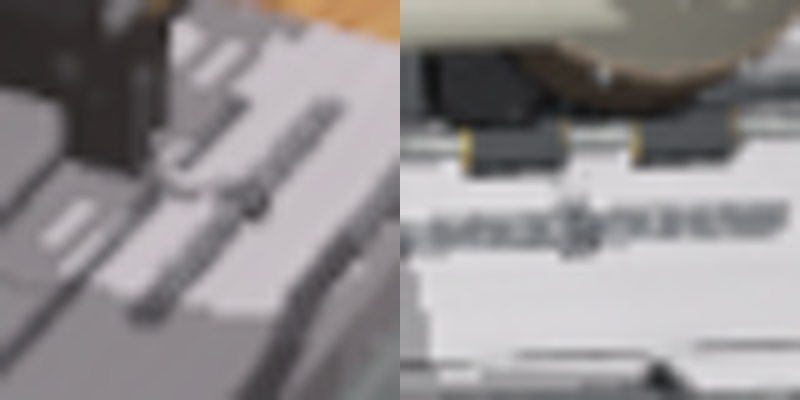

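The top crop shows the pointer tip at about x=570 (u≈297.0) and the clip centre at about x=578 (u≈297.3). I'll refine this at sub-pixel level before handing in.

Run:
```python
from h import *
b=np.mean([cv2.cvtColor(capture("top"),cv2.COLOR_BGR2GRAY) for _ in range(8)],0)
print("u",list(range(290,306)))
for v in range(156,168): print(v,b[v,290:306].astype(int).tolist())
for y in(-.028,-.031,-.034): print(y,proj("top",W([(-.048,y,.153),(-.063,y,.158)])).round(2).tolist())
st()
```

```text
u [290, 291, 292, 293, 294, 295, 296, 297, 298, 299, 300, 301, 302, 303, 304, 305]
156 [60, 60, 69, 68, 61, 70, 127, 192, 207, 208, 208, 208, 208, 114, 89, 106]
157 [109, 113, 140, 142, 140, 142, 181, 209, 201, 213, 214, 214, 213, 204, 205, 206]
158 [209, 208, 210, 210, 207, 190, 211, 209, 209, 214, 214, 214, 214, 213, 214, 214]
159 [216, 216, 216, 216, 216, 209, 196, 208, 190, 214, 215, 213, 213, 213, 213, 212]
160 [216, 215, 215, 215, 212, 185, 157, 156, 158, 210, 210, 186, 186, 187, 187, 183]
161 [178, 177, 163, 157, 157, 147, 132, 104, 126, 146, 158, 139, 140, 139, 145, 167]
162 [138, 153, 149, 130, 134, 163, 136, 116, 121, 112, 131, 146, 145, 128, 135, 164]
163 [131, 150, 149, 128, 131, 152, 134, 107, 104, 108, 143, 159, 157, 147, 156, 157]
164 [147, 145, 138, 134, 143, 138, 135, 115, 119, 108, 173, 178, 182, 205, 208, 206]
165 [209, 208, 206, 207, 208, 203, 143, 149, 156, 179, 210, 211, 210, 214, 214, 214]
166 [216, 215, 214, 214, 214, 214, 206, 207, 207, 209, 213, 212, 212, 211, 211, 211]
167 [212, 212, 212, 212, 212, 212, 212, 212, 211, 211, 211, 210, 210, 209, 209, 209]
-0.028 [[295.91, 157.63], [296.38, 162.33]]
-0.031 [[296.9, 157.58], [297.38, 162.27]]
-0.034 [[297.89, 157.52], [298.37, 162.22]]
t 14.7833 p [ 0.6686 -0.1188  0.2032] yaw 3.1 tilt [ 0.0012 -0.0027 -1.    ] F [-1.8  8.8  6.4] w 9.8 g 30.0 j [  3.5  28.    7.3  -0.2 -69.2  89.7]
```

Run:
```python
from h import *
st(); print(finish_job())
```

```text
t 14.7833 p [ 0.6686 -0.1188  0.2032] yaw 3.1 tilt [ 0.0012 -0.0027 -1.    ] F [-1.8  8.8  6.4] w 9.8 g 30.0 j [  3.5  28.    7.3  -0.2 -69.2  89.7]
the job is handed in; nothing more can be done
None
```

I opened the door to its stop, pushed it fully shut, then pulled the vent until its pointer lined up with the clip (within about 1 mm by the camera) and handed the job in at 14.8 s, still holding the grip; the shaker, tin and mug weren't touched, and no verdict came back.

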